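# Index the stop key on the proofing bed and bring the printing block up to it

## Robot

A 6-joint arm with a two-finger parallel gripper is mounted at the origin on the work surface. World frame = base frame: x ahead of the robot, y to its left, z up, the work surface at z = 0. Lengths are in m, angles in degrees, forces in N, time in s.
With the tool pointing down it reaches from about 0.375 to 0.925 m from the base axis. Payload 5.7 kg.
Tool frame: the origin (TCP) lies on the centre line of the jaws, within the pads' length; the fingertips stand 25 mm ahead of it and the grasp point (between the pads) lies 6 mm ahead of it; z points along the fingers, y is the line along which they close (so a half turn about z gives the same grasp; the last joint's range is limited). The gripper opens to 88 mm and grips with 3 to 60 N. Pads are 20 mm wide; open, the fingers measure 115 mm over their backs; the gripper's body (75 mm by 178 mm) begins 61 mm behind the grasp point.
Start: joints at [65.655, 20.558, 86.54, -0, 72.909, -6.595], TCP at [0.183, 0.571, 0.248] pointing down, gripper open.
Joint ranges: [-170.27, 170.27], [-57.76, 135], [12.27, 136.19], [-55.21, 235.2], [11.17, 155.16], [-170.74, 170.74]. Speed limits (degrees/s): [136.94, 136.94, 180, 180, 180, 180].

## Interface

Orientations are given as a 3x3 rotation matrix whose columns are the frame's x, y, z axes.
In Python, from cell import * gives the robot as it stands.
- The arm moves only by the tool servo_tool, never from a script. Its argument "series" is a list of rows, each a list of 5 numbers: the gripper's target within -1 to 1 (fully open at 1, half-way at 0, shut at -1), then the shift along the world's x, y, z in m, then the turn about the world's z in degrees. In form: [[jaw, x, y, z, turn], ...]. A call has 1 to 10 rows; each row shifts and turns the commanded pose from where the row before left it; what a row does not reach is not made up. A row lasts 1/12 s, in which the tool goes at most 41.7 mm and 7.16 degrees, less where a joint would pass 70% of its speed; a pose out of reach is approached as far as the arm can. A call is refused whole if a number of a shift passes 0.0417 or a number of a turn 7.16, either way. A call with a gripper value outside its range is refused whole. The fingers move at their own pace and stop on an object; "newtons" is the grip in N (left out, the last holds). Time passes only in rows, so rows that do not move let the fingers close. It gives the time, the measured TCP pose, the force, the opening and the grip force at its end, in the units of the state.
- state(): the state, without advancing time (a new reading comes with each control period).
- camera(name): name is "side" or "top" or "wrist"; returns a dict with "image" (400x640x3 uint8, red, green, blue), "fx", "fy", "cx", "cy" (pixels), "R" (3x3) and "t" (3): a world point X has camera coordinates R X + t. Camera axes: x right, y down, z forward; pixel columns grow to the right and rows downward; lengths in m; the calibration is good to about 2 mm. The wrist camera is an equidistant fisheye: a pixel r from the principal point sees the ray r / f radians off the axis. A picture is of the moment at which its call begins. There is no depth.
- close_job(): hands the job in; it is judged then, once.
The state is a dict: "time_s": time; "qpos": joint angles; "qvel": joint speeds; "effort": joint torques, N m; "position": TCP position; "orientation": TCP orientation; "contact_force": force on the tool from outside, world axes, zero at the start; "ft_torque": the same for the moment, N m; "opening": opening from 0.0 (shut) to 1.0 (fully open); "grasp_force": force on a finger pad.
Only numpy, scipy, OpenCV 4.12 (cv2) and the standard library are available. Lean on these libraries where they do the work, as an engineer would, in place of code of your own. Each camera call takes 0.05 s, during which the arm holds its last target. There are 200 camera calls.

## Task

Take the stop key from its wooden stand, put its sprung plunger into the bed's slot at the slot's right-hand end, and draw it left along the slot, never lifting the plunger off the slot's floor, until it drops into the hidden notch; leave the key there, its foot flat on the bed. Then slide the printing block along the bed until it touches the key's foot, and leave both resting there with the key still home in the notch. Leave the other things on the bench where they are.

Things in the scene. Friction and masses are not known exactly. Their poses are not given: they have to be found in the camera images.
- key_grip (a point): Stop key, 0.33 kg, at the middle of its handle: an upright dark wooden bar 24 mm (own x) by 30 mm (own y), 80 mm tall, on a flat aluminium foot 58 mm (x) by 50 mm (y), 10 mm thick. This point is 50 mm above the foot's underside. Half a turn about its z makes no difference.
- key_foot (a point): Centre of the underside of the stop key's foot; z up along the handle, x across (58 mm side), y along (50 mm side).
- plunger_tip (a point): Centre of the lower end of the key's plunger, a steel blade 10 mm (key x) by 14 mm (key y) that sticks 35.5 mm out below the foot; a light spring lets it be pushed up into the key by at most 14 mm (1.5 N at first, about 4 N at 10.5 mm). Turned like the key.
- key_stand: Fixed light wooden block 90 x 90 x 50 mm high, to the robot's right; origin under its centre. The key stands upright on it, foot flat on its top, turned like it, plunger hanging in a 22 (x) by 26 (y) mm pocket: lift the key at least 40 mm straight up to clear it.
- bed_top (a point): Middle of the top face of the fixed steel proofing bed, 45 mm above the table; 150 mm (own x, away from the robot) by 400 mm (own y, to the robot's left). Two ledges 8 mm high, 10 mm wide run along y, inner faces at x = -34 and +34 mm. The key's x must lie along the bed's x (either way round) for its foot to fit between them.
- slot_start (a point): Point on the floor of the bed's slot near its right-hand end (bed x = 0, y = -115 mm), turned like the bed: put the plunger in here, not over 25 mm farther left. The slot runs along x = 0 from bed y = -140 to +60 mm, 16 mm wide, its floor 25 mm below the bed's top; foot flat and plunger on the floor, the spring is pushed up 10.5 mm.
- slot_end (a point): Left-hand end of the slot's floor (bed y = +60 mm). The hidden notch, cut right across the floor, 18 mm long in y and 12 mm deep, is centred somewhere from bed y = -65 to +20 mm; the other dark bands on the floor are only stains. Once in it the plunger springs right out, blocks travel along y, and the foot lies flat on the bed of itself.
- block_center (a point): Middle of the printing block: light wood with a metal plate on top, 64 mm (own x) by 90 mm (own y) by 23 mm high, 0.15 to 0.3 kg, loose on the bed between the ledges at the bed's left-hand end, turned like the bed. This point is 11.5 mm above the bed.
- block_nose (a point): Middle of the lower edge of the block's right-hand end (own y = -45 mm), the end that must come to touch the key's foot; it is then 25 mm from the foot's centre.
- ink_jar: Bystander: glass ink jar with a green cap, 72 mm across, 100 mm tall, behind the bed; origin under its centre
- ink_can: Bystander: plain low metal ink can, 90 mm across, 70 mm tall, behind the bed; origin under its centre
- brayer: Bystander: hand ink roller lying beyond the bed's left end: wooden handle and 110 mm long black roller, about 180 mm long overall, 42 mm high; origin on the table below its frame
- furniture_a: Bystander: dark wooden bar 25 x 200 x 23 mm lying in front of the bed, left of the robot's centre line; origin under its centre
- furniture_b: Bystander: wooden bar 30 x 140 x 23 mm lying in front of the bed, right of the robot's centre line; origin under its centre
- composing_stick: Bystander: flat steel composing stick 60 x 200 mm, 25 mm high, holding type, behind the bed; origin under its centre
- bench_brush: Bystander: hand brush lying to the right, behind the key's stand; origin on the table below it
Mind the look-alikes: they are no part of the job. Leave any blue look-alike of the part that bears block_center alone.

How it is judged (in metres and radians):
On the way, in this order (a step that is already met when the one before it is completed fails the run):
1. the plunger stands on the slot's floor at the right-hand end (x of plunger_tip in the frame of bed_top between -0.01 and 0.01 m and z of plunger_tip in the frame of bed_top between -0.03 and -0.02 m and y of plunger_tip in the frame of bed_top between -0.14 and -0.082 m), for 0.1 s.
2. the key's plunger is down in the notch and its foot flat on the bed (x of plunger_tip in the frame of bed_top between -0.01 and 0.01 m and z of plunger_tip in the frame of bed_top below -0.032 m and z of key_foot in the frame of bed_top between -0.003 and 0.003 m and angle between key_foot's own z axis and vertical below 0.06 rad), for 0.2 s.
3. the block has been slid up to the key's foot (all of step 2 and horizontal distance between block_nose and key_foot below 0.0285 m and x of block_center in the frame of bed_top between -0.007 and 0.007 m and z of block_center in the frame of bed_top between 0.0085 and 0.0145 m and angle between block_center's own z axis and vertical below 0.05 rad), for 0.2 s.
At the end, for the whole second after the job is handed in: The key stands upright (within 0.06 rad), plunger tip over 32 mm below the bed's top (in the notch), foot flat on the bed (within 3 mm); the block lies flat between the ledges, its right-hand end touching the key's foot (gap under 3 mm); both released and at rest (all of step 3 and linear speed of each of key, block below 0.02 m/s).
It fails at once if the plunger is lifted off the slot's floor, or put into the slot, anywhere but at its right-hand end (more than 35 mm left of slot_start) (x of plunger_tip in the frame of bed_top between -0.012 and 0.012 m and y of plunger_tip in the frame of bed_top between -0.079 and 0.07 m and z of plunger_tip in the frame of bed_top between -0.016 and -0.003 m).
It fails at once if a bystander is moved more than 30 mm (distance of any of ink_jar, ink_can, brayer, furniture_a, furniture_b, composing_stick, bench_brush from where it was at the start of the episode above 0.03 m).
It also fails if it takes over 64 s, if anything falls off the work surface, if the arm or the gripper's body presses on something with over 40 N, if the wrist force passes 120 N, or if a joint passes its speed limit or range.

## Working session

There is one attempt and no reset: what is moved stays moved. The work goes in short steps, Python scripts to look and compute and a tool call to move; the robot and the scene stay as the last step left them, time stands still between calls to the robot, and variables do not carry over. Pictures are saved under pics/ and viewed, at most 10 in all, crops included, and the job is handed in when it is done.

Besides the shell and the picture viewer there is one more tool, called after ">>>" as name([rows], argument=value, ...), one row to a line, values as JSON. servo_tool: Moves the arm, as the interface text tells. Its arguments: {"type":"object","properties":{"series":{"type":"array","items":{"type":"array","items":{"type":"number"}}},"newtons":{"type":"number"}},"required":["series"]}

```bash
mkdir -p pics; ls; cat > h.py <<'E'
from cell import *
import numpy as np, cv2
def save(n,f):
    c=camera(n); cv2.imwrite(f,c["image"][:,:,::-1]); np.savez(f[:-4]+".npz",**c); return c
def pix2z(c,u,v,z):
    d=np.array([(u-c["cx"])/c["fx"],(v-c["cy"])/c["fy"],1.0]); R=np.array(c["R"]);o=-R.T@np.array(c["t"]); r=R.T@d
    return o+r*(z-o[2])/r[2]
def proj(c,X):
    p=np.array(c["R"])@np.array(X)+np.array(c["t"]); return np.array([c["fx"]*p[0]/p[2]+c["cx"],c["fy"]*p[1]/p[2]+c["cy"]])
E
python3 - <<'E'
from h import *
for n in("top","side"):
    c=save(n,f"pics/{n}0.png"); print(n,c["fx"],c["cx"],c["cy"],-np.array(c["R"]).T@c["t"],c["R"])
print(state())
E
```

```text
pics
top 407.7876490612022 318.9306845256897 197.43798110619824 [0.39476315 0.04331729 1.33184978] [[ 0.01967664 -0.99979716  0.00429706]
 [-0.9918718  -0.0200607  -0.12564988]
 [ 0.12571059 -0.00178977 -0.99206534]]
side 503.6753089887903 322.81851716484977 201.618059399819 [-0.22717214 -0.85592517  1.11304997] [[ 0.75647513 -0.65401685 -0.00270952]
 [-0.42678782 -0.49050074 -0.75977706]
 [ 0.49557798  0.57590884 -0.65017803]]
{'time_s': 0.1, 'qpos': array([ 6.56566296e+01,  2.05934308e+01,  8.65901290e+01, -1.01498791e-03,
        7.29086408e+01, -6.59681293e+00]), 'qvel': array([-0.00888104,  0.07348415, -0.10053018, -0.09432105,  0.15090319,
        0.00180546]), 'effort': array([ 3.40668294e-05, -5.16356134e+01, -2.71404469e+01,  6.77327695e-02,
        2.78300315e-02, -4.60397314e-05]), 'position': array([0.18268616, 0.57092531, 0.24691519]), 'orientation': array([[-9.52415652e-01,  3.04801585e-01, -6.47892721e-04],
       [ 3.04802227e-01,  9.52414527e-01, -1.47311018e-03],
       [ 1.68056120e-04, -1.60049234e-03, -9.99998705e-01]]), 'contact_force': array([ 0.12982857, -0.2468025 ,  0.09255294]), 'ft_torque': array([ 0.03212823,  0.01974001, -0.03195239]), 'grasp_force': 0.0, 'opening': 0.9997023789981535}
```

View pics/top0.png

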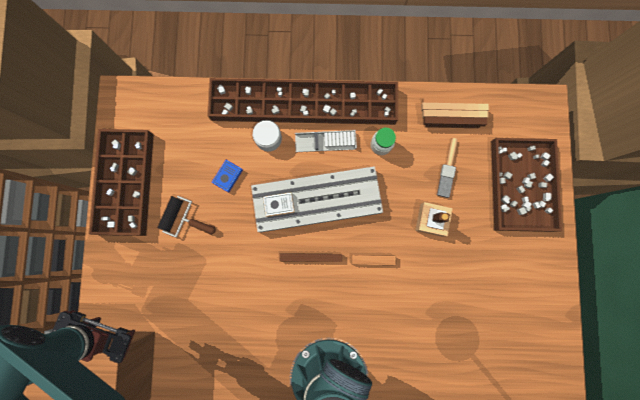

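View pics/side0.png

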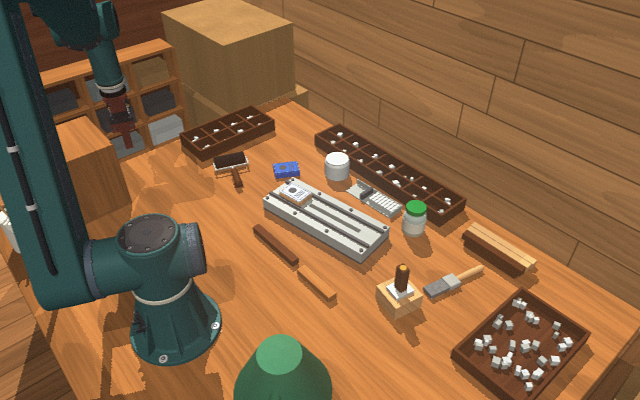

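Top view: the bed spans about (253..383, 167..232). The light wood block with the plate is at (279,203) on the bed's left end. The blue one at (228,177), on the table, is the look-alike. The key is on its stand at (437,217). Next, one enlarged crop to confirm these.

```bash
python3 - <<'E'
import cv2,numpy as np
t=cv2.imread("pics/top0.png");s=cv2.imread("pics/side0.png")
r=lambda a,k:cv2.resize(a,None,fx=k,fy=k,interpolation=cv2.INTER_CUBIC)
o=np.zeros((600,800,3),np.uint8)
a=r(t[160:240,240:400],5);o[:400,:800]=a
b=r(t[195:245,410:460],4);o[400:600,:200]=b
c=r(s[255:321,370:430],3);o[400:598,210:390]=c
d=r(s[175:240,260:395],3);o[400:595,395:800]=d
cv2.imwrite("pics/crop1.png",o)
E
```

```text
(no output)
```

View pics/crop1.png

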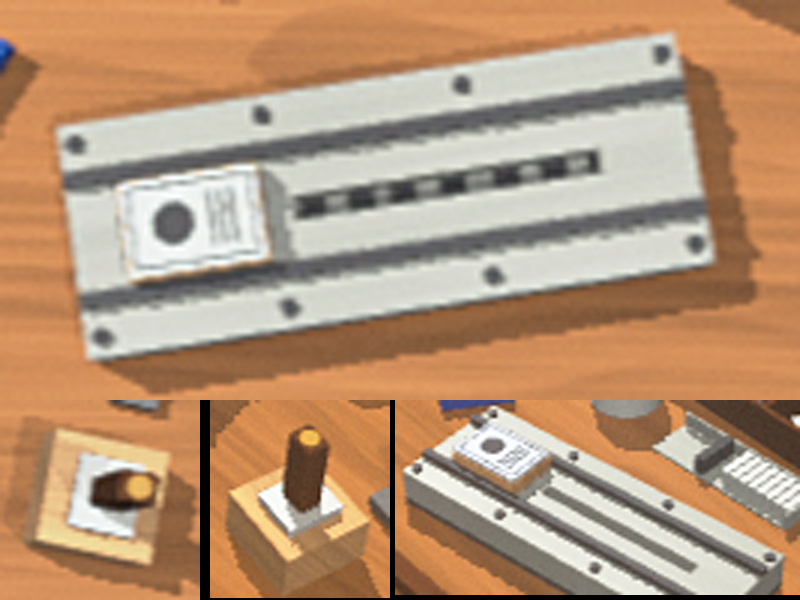

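Crop: the block with the white plate is on the bed between the ledges (crop 195,220), and the blue one is off the bed. Bed corners in the crop are (57,127), (673,33), (715,263) and (88,358). The slot runs from (297,207) to (600,160), with several dark stain bands. The key stands on the stand with its handle top at crop (142,486).

```bash
python3 - <<'E'
from h import *
c=dict(np.load("pics/top0.npz"))
s=dict(np.load("pics/side0.npz"))
f=lambda u,v,k,ou,ov:((u+.5)/k-.5+ou,(v+.5)/k-.5+ov)
B=np.array([pix2z(c,*f(u,v,5,240,160),.045)[:2] for u,v in((57,127),(673,33),(715,263),(88,358))])
print("bed",B.round(4),B.mean(0)); L=(B[0]+B[3])/2-(B[1]+B[2])/2;print("len",np.linalg.norm(L),"w",np.linalg.norm(B[0]-B[3]),"yaw",np.degrees(np.arctan2(L[1],L[0]))-90)
S=np.array([pix2z(c,*f(u,v,5,240,160),.045)[:2] for u,v in((600,160),(297,207))]);print("slot",S,S[0]-S[1])
K=np.array([pix2z(c,*f(u,v,4,410,195),.05)[:2] for u,v in((58,30),(168,57),(150,165),(33,140))])
print("stand",K,K.mean(0));d=K[0]+K[3]-K[1]-K[2];print(np.linalg.norm(d)/2,np.degrees(np.arctan2(d[1],d[0]))-90, np.degrees(np.arctan2(*(K[0]-K[3])[::-1])))
print("foot edge",[pix2z(c,*f(u,v,4,410,195),.06)[:2] for u,v in((85,53),(70,128))])
print("handle top: top",pix2z(c,*f(142,86,4,410,195),.14),"side",pix2z(s,*f(309-210,438-400,3,370,255),.14))
k=np.array([pix2z(c,*f(u,v,5,240,160),.068)[:2] for u,v in((115,184),(262,164),(272,262),(132,282))]);print("block",k,k.mean(0))
E
```

```text
bed [[ 0.5934  0.2585]
 [ 0.6626 -0.1346]
 [ 0.5148 -0.1616]
 [ 0.4469  0.233 ]] [0.55441849 0.04882679]
len 0.3998160348383377 w 0.1487747957290953 yaw 9.869787096273342
slot [[ 0.5792065  -0.08826702]
 [ 0.54514357  0.1040735 ]] [ 0.03406293 -0.19234052]
stand [[ 0.54897    -0.29242713]
 [ 0.5292346  -0.37918237]
 [ 0.44386693 -0.36324821]
 [ 0.46160721 -0.27167133]] [ 0.49591969 -0.32663226]
0.09111362961660699 -11.867762355565432 -13.36464878625427
foot edge [array([ 0.5300285 , -0.31077314]), array([ 0.47100265, -0.29819204])]
handle top: top [ 0.49803776 -0.32997648  0.14      ] side [ 0.49939207 -0.32610099  0.14      ]
block [[0.55462273 0.21699978]
 [0.56909173 0.12557447]
 [0.50771686 0.11763823]
 [0.49351687 0.20418181]] [0.53123705 0.16609857]
```

>>> servo_tool([
  [1,0.01,-0.015,0.005,0],
  [1,0.02,-0.032,0.005,0.5],
  [1,0.02,-0.032,0,0.5],
  [1,0.02,-0.032,0,0.5],
  [1,0.02,-0.032,0,0.5],
  [1,0.02,-0.032,0,0.5],
  [1,0.02,-0.032,0,0.5],
  [1,0.02,-0.032,0,0.5],
  [1,0.02,-0.032,0,0.5],
  [1,0.02,-0.032,0,0.5],
])

```text
time_s: 0.93
position: [0.3732, 0.2667, 0.2575]
orientation: [[-0.974, 0.229, -0.0], [0.229, 0.974, -0.0], [0.0, -0.0, -1.0]]
contact_force: [1.2, 0.0, 0.6]
opening: 0.997
grasp_force: 0.0
```

>>> servo_tool([
  [1,0.02,-0.032,0,0.5],
  [1,0.02,-0.036,0,0.2],
  [1,0.008,-0.036,0,0],
  [1,0.006,-0.036,0,0],
  [1,0.006,-0.036,0,0],
  [1,0.006,-0.036,0,0],
  [1,0.006,-0.036,0,0],
  [1,0.006,-0.036,0,0],
  [1,0.006,-0.036,0,0],
  [1,0.006,-0.036,0,0],
])

```text
time_s: 1.77
position: [0.4626, -0.0894, 0.2575]
orientation: [[-0.976, 0.218, -0.0], [0.218, 0.976, 0.0], [0.0, 0.0, -1.0]]
contact_force: [-0.2, 0.7, 0.7]
opening: 1.004
grasp_force: 0.0
```

>>> servo_tool([
  [1,0.006,-0.036,0,0],
  [1,0.006,-0.036,0,0],
  [1,0.006,-0.036,0,0],
  [1,0.006,-0.036,0,0],
  [1,0.006,-0.036,0,0],
  [1,0,-0.02,0,0],
  [1,0,0,0,0],
])

```text
time_s: 2.35
position: [0.4932, -0.292, 0.2571]
orientation: [[-0.975, 0.22, 0.0], [0.22, 0.975, -0.002], [-0.001, -0.002, -1.0]]
contact_force: [-0.1, 0.3, -0.1]
opening: 0.997
grasp_force: 0.0
```

```bash
python3 - <<'E'
from h import *
c=save("wrist","pics/w1.png"); print(c["fx"],c["cx"],c["cy"],-np.array(c["R"]).T@c["t"],np.round(c["R"],3)); s=state(); print(s["position"],s["orientation"].round(3),s["qpos"],s["time_s"])
E
```

```text
309.70691628693146 320.92685008225016 203.05643119997245 [ 0.42033534 -0.2759634   0.39363016] [[ 0.221  0.975 -0.002]
 [ 0.939 -0.213  0.27 ]
 [ 0.263 -0.061 -0.963]]
[ 0.4926865  -0.28933578  0.25698691] [[-0.975  0.22  -0.001]
 [ 0.22   0.975  0.   ]
 [ 0.001  0.    -1.   ]] [-3.73452512e+01  1.77472677e+01  8.94205413e+01 -8.18570519e-03
  7.28705062e+01 -1.14626914e+02] 2.4
```

View pics/w1.png

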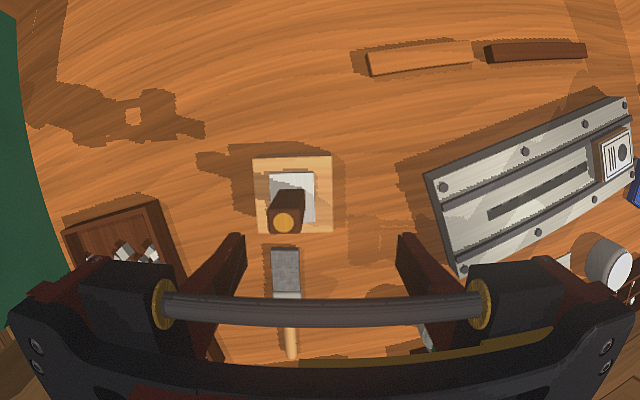

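Wrist view: stand top corners are (252,157), (331,156), (333,231) and (258,233). The foot's back edge runs (269,173)–(314,173), and the handle top is at (284,222).

```bash
cat >> h.py <<'E'
def fish(c,u,v,z):
    a=np.array([u-c["cx"],v-c["cy"]]);th=np.hypot(*a)/c["fx"];a=a/np.hypot(*a)
    d=np.array([*(a*np.sin(th)),np.cos(th)]);R=np.array(c["R"]);o=-R.T@np.array(c["t"]);r=R.T@d
    return o+r*(z-o[2])/r[2]
def ang(a): return np.degrees(np.arctan2(a[1],a[0]))
E
python3 - <<'E'
from h import *
c=dict(np.load("pics/w1.npz"))
K=np.array([fish(c,*p,.05)[:2] for p in((252,157),(331,156),(333,231),(258,233))]);print(K,K.mean(0),ang(K[1]-K[0])-90,ang(K[2]-K[3])-90,ang(K[2]-K[1]),np.linalg.norm(K[1]-K[0]))
F=np.array([fish(c,*p,.06)[:2] for p in((269,173),(314,173),(316,222))]);print(F,F[[0,2]].mean(0),ang(F[1]-F[0])-90,np.linalg.norm(F[1]-F[0]),np.linalg.norm(F[1]-F[2]))
print("top",fish(c,284,222,.14))
b=[fish(c,*p,.045)[:2] for p in((423,174),(461,279))];print(b,ang(b[1]-b[0]))
s=state();print(s["position"],ang(s["orientation"][:,1]))
E
```

```text
[[ 0.44402325 -0.36193904]
 [ 0.46349998 -0.27479946]
 [ 0.5508255  -0.29143962]
 [ 0.53390344 -0.38008365]] [ 0.49806304 -0.32706544] -12.599197382382968 -10.807677563960226 -10.788556420199173 0.08928969726383516
[[ 0.46514974 -0.34538712]
 [ 0.47643867 -0.29698568]
 [ 0.53199763 -0.30759189]] [ 0.49857369 -0.32648951] -13.12869695010528 0.049700494599456205 0.056562262878034
top [ 0.49914474 -0.32722349  0.14      ]
[array([ 0.50731923, -0.17233017]), array([ 0.66516985, -0.13270781])] 14.090785947121121
[ 0.4926865  -0.28933578  0.25698691] 77.28407350264976
```

>>> servo_tool([
  [1,0.003,-0.02,0,0.7],
  [1,0.003,-0.018,0,0],
  [1,0,0,-0.03,0],
  [1,0,0,-0.035,0],
  [1,0,0,-0.035,0],
  [1,0,0,-0.03,0],
  [1,0,0,-0.015,0],
  [1,0,0,-0.006,0],
  [1,0,0,0,0],
  [1,0,0,0,0],
])

```text
time_s: 3.23
position: [0.4993, -0.325, 0.1073]
orientation: [[-0.979, 0.205, 0.0], [0.205, 0.979, -0.0], [-0.0, -0.0, -1.0]]
contact_force: [0.2, -0.3, 0.7]
opening: 1.002
grasp_force: 0.0
```

>>> servo_tool([
  [-1,0,0,0,0],
  [-1,0,0,0,0],
  [-1,0,0,0,0],
  [-1,0,0,0,0],
  [-1,0,0,0,0],
  [-1,0,0,0,0],
  [-1,0,0,0,0],
  [-1,0,0,0,0],
], newtons=35)

```text
time_s: 3.9
position: [0.4989, -0.3256, 0.1066]
orientation: [[-0.979, 0.205, -0.0], [0.205, 0.979, -0.0], [0.0, -0.0, -1.0]]
contact_force: [-0.3, 0.3, 0.4]
opening: 0.435
grasp_force: 0.0
```

>>> servo_tool([
  [-1,0,0,0,0],
  [-1,0,0,0,0],
  [-1,0,0,0,0],
  [-1,0,0,0,0],
  [-1,0,0,0,0],
  [-1,0,0,0,0],
])

```text
time_s: 4.4
position: [0.4989, -0.3258, 0.1066]
orientation: [[-0.979, 0.205, -0.0], [0.205, 0.979, -0.0], [0.0, -0.0, -1.0]]
contact_force: [-0.5, -0.7, -0.6]
opening: 0.342
grasp_force: 35.0
```

>>> servo_tool([
  [-1,0,0,0.005,0],
  [-1,0,0,0.01,0],
  [-1,0,0,0.01,0],
  [-1,0,0,0.01,0],
  [-1,0,0,0.015,0],
  [-1,0,0,0.015,0],
  [-1,0,0,0.02,0],
  [-1,0,0,0.02,0],
  [-1,0,0,0.01,0],
  [-1,0,0,0,0],
])

```text
time_s: 5.23
position: [0.5004, -0.3267, 0.2251]
orientation: [[-0.979, 0.205, 0.005], [0.205, 0.979, -0.004], [-0.005, -0.003, -1.0]]
contact_force: [0.5, -0.5, -2.5]
opening: 0.342
grasp_force: 35.0
```

>>> servo_tool([
  [-1,0.005,0.018,0,1.5],
  [-1,0.009,0.033,0,3],
  [-1,0.009,0.033,0,3],
  [-1,0.009,0.033,0,3],
  [-1,0.009,0.033,0,3],
  [-1,0.009,0.033,0,3],
  [-1,0.009,0.033,0,3],
  [-1,0.009,0.031,0,2.2],
  [-1,0.005,0.014,0,0],
  [-1,0,0,0,0],
])

```text
time_s: 6.07
position: [0.572, -0.061, 0.2207]
orientation: [[-0.985, -0.174, -0.001], [-0.174, 0.985, 0.002], [0.001, 0.002, -1.0]]
contact_force: [-0.0, -0.5, -3.7]
opening: 0.344
grasp_force: 35.0
```

>>> servo_tool([
  [-1,0,0,0,0],
  [-1,0,0,0,0],
])

```text
time_s: 6.23
position: [0.5713, -0.0651, 0.221]
orientation: [[-0.985, -0.171, -0.001], [-0.171, 0.985, -0.0], [0.001, -0.0, -1.0]]
contact_force: [0.1, 0.0, -2.9]
opening: 0.341
grasp_force: 35.0
```

```bash
python3 - <<'E'
from h import *
c=save("wrist","pics/w2.png"); s=state(); print(s["position"],ang(s["orientation"][:,1]),s["contact_force"])
save("top","pics/t2.png");save("side","pics/s2.png")
i=cv2.imread("pics/w2.png");cv2.imwrite("pics/w2b.png",cv2.resize(i[60:320,180:580],None,fx=2,fy=2,interpolation=cv2.INTER_CUBIC))
E
```

```text
[ 0.5713344  -0.06546035  0.22112103] 99.80617225379996 [-0.21867941 -0.02570303 -3.00563044]
```

View pics/w2b.png

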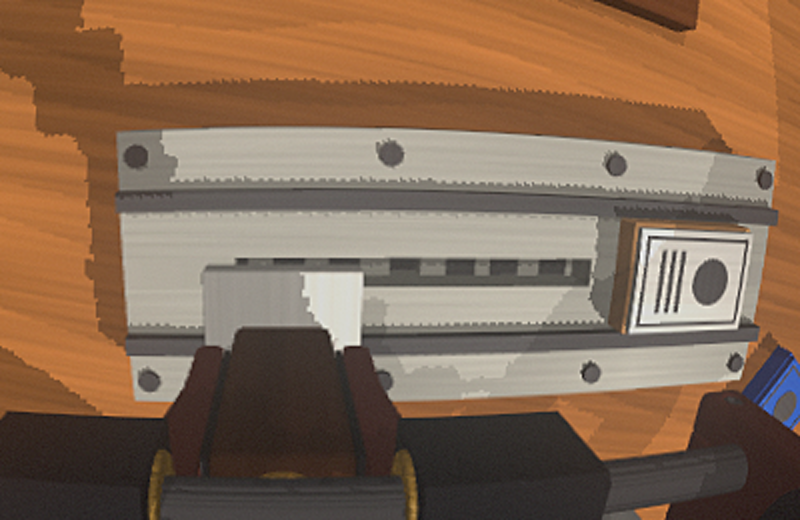

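Wrist crop: the slot runs from (235,259) to (590,260) along its near edge, with its right-hand lower corner at (590,286). The held foot's near edge is at (203,268)–(363,271). Bed corners are (117,130), (775,160), (743,401) and (135,401).

```bash
python3 - <<'E'
from h import *
c=dict(np.load("pics/w2.npz"))
g=lambda u,v,z:fish(c,(u+.5)/2-.5+180,(v+.5)/2-.5+60,z)[:2]
B=np.array([g(*p,.045) for p in((117,130),(775,160),(743,401),(135,401))]);print(B,B.mean(0));
L=(B[1]+B[2]-B[0]-B[3])/2;print(np.linalg.norm(L),ang(L)-90,ang(B[1]-B[0])-90,ang(B[2]-B[3])-90)
S=np.array([g(*p,.045) for p in((235,259),(590,260),(590,286))]);print("slot",S,ang(S[1]-S[0])-90)
for bc,y in(((.5544,.0488),9.87),(B.mean(0),ang(L)-90)):
  t=np.radians(y);R=np.array([[np.cos(t),-np.sin(t)],[np.sin(t),np.cos(t)]])
  print("slot in bed",((S-bc)@R).round(4),"target",bc+R@[0,-.115])
for z in(.1745,.1645):
  F=np.array([g(*p,z) for p in((203,268),(363,271))]);print("foot",F,ang(F[1]-F[0])-90,np.linalg.norm(F[1]-F[0]))
  t=np.radians(9.8);print(F.mean(0)+.029*np.array([np.cos(t),np.sin(t)]))
E
```

```text
[[ 0.51617083 -0.16066298]
 [ 0.44750471  0.23232472]
 [ 0.61084203  0.27049539]
 [ 0.6647204  -0.13453415]] [0.55980949 0.05190574]
0.4036857309688979 8.730212994684905 9.911146578563859 7.577190568268989
slot [[ 0.57319238 -0.0899715 ]
 [ 0.53871433  0.10536803]
 [ 0.55337652  0.11002807]] 10.00979326398253
slot in bed [[-0.0053 -0.1399]
 [-0.0058  0.0584]
 [ 0.0095  0.0605]] target [ 0.57411253 -0.06449791]
slot in bed [[-0.0083 -0.1423]
 [-0.0127  0.056 ]
 [ 0.0025  0.0584]] target [ 0.57726443 -0.06176186]
foot [[ 0.54646769 -0.09437635]
 [ 0.53905885 -0.04591753]] 8.692603138994855 0.04902191090299437
[ 0.5713401  -0.06521086]
foot [[ 0.54911674 -0.09525915]
 [ 0.54130335 -0.04415429]] 8.692603138994798 0.05169870523672683
[ 0.57378687 -0.06477064]
```

>>> servo_tool([
  [-1,0.003,0.001,0,0],
  [-1,0.0016,0,-0.02,0],
  [-1,0,0,-0.025,0],
  [-1,0,0,-0.02,0],
  [-1,0,0,-0.01,0],
  [-1,0,0,0,0],
  [-1,0,0,0,0],
  [-1,0,0,0,0],
])

```text
time_s: 7.05
position: [0.5776, -0.064, 0.1478]
orientation: [[-0.985, -0.171, 0.002], [-0.171, 0.985, -0.001], [-0.002, -0.001, -1.0]]
contact_force: [0.1, 0.6, -3.8]
opening: 0.34
grasp_force: 35.0
```

>>> servo_tool([
  [-1,0,0,-0.003,0],
  [-1,0,0,-0.003,0],
  [-1,0,0,-0.003,0],
  [-1,0,0,-0.003,0],
  [-1,0,0,-0.002,0],
  [-1,0,0,0,0],
  [-1,0,0,0,0],
  [-1,0,0,0,0],
])

```text
time_s: 7.72
position: [0.5766, -0.0636, 0.1326]
orientation: [[-0.985, -0.171, 0.0], [-0.171, 0.985, -0.0], [-0.0, -0.0, -1.0]]
contact_force: [0.4, -0.7, -3.4]
opening: 0.343
grasp_force: 35.0
```

>>> servo_tool([
  [-1,0,0,-0.003,0],
  [-1,0,0,-0.003,0],
  [-1,0,0,-0.002,0],
  [-1,0,0,0,0],
  [-1,0,0,0,0],
])

```text
time_s: 8.13
position: [0.5763, -0.0635, 0.1243]
orientation: [[-0.985, -0.171, -0.001], [-0.171, 0.985, 0.0], [0.001, 0.0, -1.0]]
contact_force: [0.2, 0.5, -3.4]
opening: 0.338
grasp_force: 35.0
```

```bash
python3 - <<'E'
from h import *
s=state(); print(s["position"],s["contact_force"],s["ft_torque"])
camera("top");s=state(); print(s["position"],s["contact_force"],s["ft_torque"])
E
```

```text
[ 0.5763139  -0.06354519  0.12434816] [ 0.24185189  0.50535268 -3.41590334] [ 0.07888455  0.00604884 -0.004563  ]
[ 0.57644019 -0.06356445  0.12448591] [-0.6110078   0.39687729 -3.04917106] [ 0.01056526  0.06772938 -0.01645369]
```

>>> servo_tool([
  [-1,0,0,-0.004,0],
  [-1,0,0,-0.004,0],
  [-1,0,0,-0.004,0],
  [-1,0,0,-0.004,0],
  [-1,0,0,-0.003,0],
  [-1,0,0,-0.0015,0],
  [-1,0,0,0,0],
  [-1,0,0,0,0],
  [-1,0,0,0,0],
])

```text
time_s: 8.93
position: [0.5765, -0.0636, 0.1043]
orientation: [[-0.985, -0.171, 0.0], [-0.171, 0.985, -0.0], [-0.0, -0.0, -1.0]]
contact_force: [-0.7, -0.3, 1.1]
opening: 0.342
grasp_force: 35.0
```

```bash
python3 - <<'E'
from h import *
c=save("side","pics/s3.png");t=save("top","pics/t3.png")
s=state(); print(s["position"],s["contact_force"],s["ft_torque"])
i=cv2.imread("pics/s3.png")[195:295,270:400];j=cv2.imread("pics/t3.png")[155:240,240:400]
o=np.zeros((600,800,3),np.uint8);a=cv2.resize(i,None,fx=3,fy=3,interpolation=2);o[:300,:390]=a
b=cv2.resize(j,None,fx=3.5,fy=3.5,interpolation=2);o[302:302+b.shape[0],:b.shape[1]]=b[:298]
w=cv2.resize(save("wrist","pics/w3.png")["image"][:,:,::-1][100:300,180:460],None,fx=1.4,fy=1.4);o[:w.shape[0],400:400+w.shape[1]]=w
cv2.imwrite("pics/c3.png",o)
E
```

```text
[ 0.57652161 -0.06361264  0.10433229] [ 0.14218916 -0.19530633  0.88623595] [0.03735201 0.16591013 0.01167298]
```

View pics/c3.png

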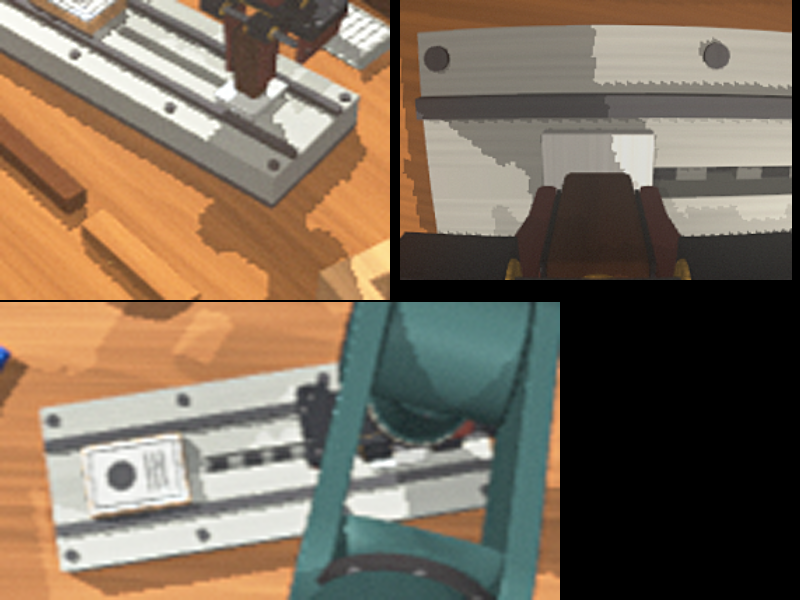

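The wrist view shows the foot between the ledges over the slot's right end. The plunger is on the floor: the upward force rose by about 4 N. Now I'll draw it left.

>>> servo_tool([
  [-1,-0.0004,0.0025,0,0],
  [-1,-0.0004,0.0025,0,0],
  [-1,-0.0004,0.0025,0,0],
  [-1,-0.0005,0.0025,0,0],
  [-1,-0.0004,0.0025,0,0],
  [-1,-0.0004,0.0025,0,0],
  [-1,-0.0004,0.0025,0,0],
  [-1,-0.0005,0.0025,0,0],
  [-1,-0.0004,0.0025,0,0],
  [-1,-0.0005,0.0025,0,0],
])

```text
time_s: 9.92
position: [0.5722, -0.0383, 0.1041]
orientation: [[-0.985, -0.171, -0.0], [-0.171, 0.985, -0.0], [0.0, -0.0, -1.0]]
contact_force: [-0.4, -1.4, 1.2]
opening: 0.339
grasp_force: 35.0
```

>>> servo_tool([
  [-1,-0.0004,0.002,0,0],
  [-1,-0.0003,0.002,0,0],
  [-1,-0.0004,0.002,0,0],
  [-1,-0.0003,0.002,0,0],
  [-1,-0.0004,0.002,0,0],
  [-1,-0.0003,0.002,0,0],
  [-1,-0.0004,0.002,0,0],
  [-1,-0.0003,0.002,0,0],
])

```text
time_s: 10.58
position: [0.5694, -0.0224, 0.1041]
orientation: [[-0.985, -0.171, -0.0], [-0.171, 0.985, -0.0], [0.0, -0.0, -1.0]]
contact_force: [1.1, -2.1, 0.4]
opening: 0.344
grasp_force: 35.0
```

>>> servo_tool([
  [-1,-0.0004,0.002,0,0],
  [-1,-0.0003,0.002,0,0],
  [-1,-0.0004,0.002,0,0],
  [-1,-0.0003,0.002,0,0],
  [-1,-0.0004,0.002,0,0],
  [-1,-0.0003,0.002,0,0],
  [-1,-0.0004,0.002,0,0],
  [-1,-0.0003,0.002,0,0],
])

```text
time_s: 11.25
position: [0.5665, -0.0064, 0.1041]
orientation: [[-0.985, -0.171, -0.0], [-0.171, 0.985, -0.0], [0.0, -0.0, -1.0]]
contact_force: [-0.2, -2.0, 1.1]
opening: 0.342
grasp_force: 35.0
```

>>> servo_tool([
  [-1,-0.0004,0.002,0,0],
  [-1,-0.0003,0.002,0,0],
  [-1,-0.0004,0.002,0,0],
  [-1,-0.0003,0.002,0,0],
  [-1,-0.0004,0.002,0,0],
  [-1,-0.0003,0.002,0,0],
  [-1,-0.0004,0.002,0,0],
  [-1,-0.0003,0.002,0,0],
])

```text
time_s: 11.92
position: [0.5636, 0.0073, 0.1038]
orientation: [[-0.985, -0.173, -0.001], [-0.173, 0.985, -0.005], [0.001, -0.005, -1.0]]
contact_force: [0.9, -14.5, -4.9]
opening: 0.339
grasp_force: 35.0
```

Notch found: Fy is −14.5 N and the spring load is gone. I'll ease back, set the foot down and release.

>>> servo_tool([
  [-1,0.0003,-0.002,0,0],
  [-1,0.0003,-0.0015,0,0],
  [-1,0,0,-0.001,0],
  [-1,0,0,-0.001,0],
  [-1,0,0,-0.0005,0],
  [-1,0,0,0,0],
  [-1,0,0,0,0],
])

```text
time_s: 12.5
position: [0.5642, 0.0062, 0.1016]
orientation: [[-0.985, -0.171, -0.0], [-0.171, 0.985, 0.0], [0.0, 0.0, -1.0]]
contact_force: [-1.3, 0.8, -1.8]
opening: 0.339
grasp_force: 35.0
```

>>> servo_tool([
  [1,0,0,0,0],
  [1,0,0,0,0],
  [1,0,0,0,0],
  [1,0,0,0,0],
  [1,0,0,0,0],
  [1,0,0,0,0],
  [1,0,0,0,0],
  [1,0,0,0,0],
])

```text
time_s: 13.17
position: [0.5644, 0.0059, 0.1016]
orientation: [[-0.985, -0.171, 0.0], [-0.171, 0.985, -0.0], [-0.0, -0.0, -1.0]]
contact_force: [-0.5, 0.1, -0.1]
opening: 0.907
grasp_force: 0.0
```

>>> servo_tool([
  [1,0,0,0.01,0],
  [1,0,0,0.02,0],
  [1,0,0,0.03,0],
  [1,0,0,0.035,0],
  [-1,0,0,0.035,0],
  [-1,-0.004,0.022,0.01,0],
  [-1,-0.006,0.035,0,0],
  [-1,-0.006,0.035,0,0],
  [-1,-0.006,0.035,0,0],
  [-1,-0.006,0.035,0,0],
])

```text
time_s: 14.0
position: [0.536, 0.1693, 0.2428]
orientation: [[-0.985, -0.17, 0.001], [-0.17, 0.985, 0.0], [-0.001, -0.0, -1.0]]
contact_force: [0.3, 0.6, 0.7]
opening: 0.581
grasp_force: 0.0
```

>>> servo_tool([
  [-1,-0.006,0.035,0,0],
  [-1,-0.006,0.03,0,0],
  [-1,-0.002,0.005,0,0],
  [-1,0,0,0,0],
  [-1,0,0,0,0],
  [-1,0,0,0,0],
])

```text
time_s: 14.5
position: [0.5227, 0.2368, 0.2419]
orientation: [[-0.985, -0.17, 0.0], [-0.17, 0.985, -0.001], [-0.0, -0.001, -1.0]]
contact_force: [0.1, -0.2, -0.2]
opening: 0.128
grasp_force: 0.0
```

```bash
python3 - <<'E'
from h import *
c=save("wrist","pics/w4.png"); t=save("top","pics/t4.png");s=state(); print(s["position"],ang(s["orientation"][:,1]),s["opening"])
sd=save("side","pics/s4.png")
o=np.zeros((600,800,3),np.uint8)
o[:400,:640]=c["image"][:,:,::-1]
a=cv2.resize(t["image"][155:245,240:395,::-1],None,fx=2.2,fy=2.2,interpolation=2);o[400:400+a.shape[0],:a.shape[1]]=a
b=cv2.resize(sd["image"][170:265,255:400,::-1],None,fx=2.1,fy=2.1,interpolation=2);o[400:400+b.shape[0],400:400+b.shape[1]]=b
cv2.imwrite("pics/c4.png",o)
E
```

```text
[0.5227827  0.23655881 0.24175815] 99.75329619491052 0.03706183356159692
```

View pics/c4.png

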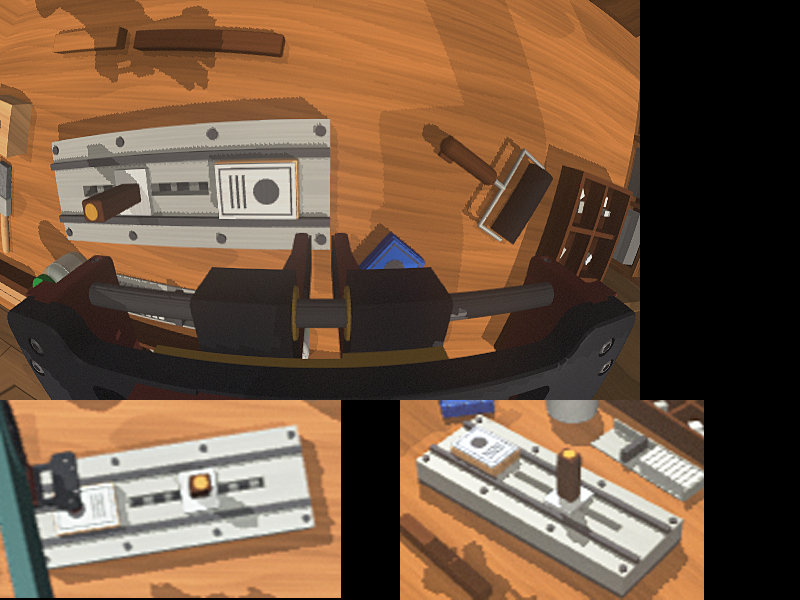

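The key stands upright in the notch and the block is untouched. Block's left edge in the wrist view runs (298,162)–(299,219).

```bash
python3 - <<'E'
from h import *
c=dict(np.load("pics/w4.npz"));t=np.radians(9.87);R=np.array([[np.cos(t),-np.sin(t)],[np.sin(t),np.cos(t)]]);bc=[.5544,.0488]
for p,z in(((298,162),.068),((299,219),.068),((215,163),.068),((216,219),.068),((330,119),.045),((330,249),.045),((143,168),.055),((150,214),.055)):print(p,((fish(c,*p,z)[:2]-bc)@R).round(4))
E
```

```text
(298, 162) [-0.03    0.1671]
(299, 219) [0.0306 0.167 ]
(215, 163) [-0.0308  0.0791]
(216, 219) [0.0311 0.0748]
(330, 119) [-0.0733  0.2   ]
(330, 249) [0.0757 0.2008]
(143, 168) [-0.0268 -0.0206]
(150, 214) [ 0.0303 -0.019 ]
```

>>> servo_tool([
  [-1,-0.0005,0.003,-0.02,0],
  [-1,0,0,-0.035,0],
  [-1,0,0,-0.035,0],
  [-1,0,0,-0.035,0],
  [-1,0,0,-0.025,0],
  [-1,0,0,-0.012,0],
  [-1,0,0,-0.004,0],
  [-1,0,0,0,0],
  [-1,0,0,0,0],
  [-1,0,0,0,0],
])

```text
time_s: 15.48
position: [0.5231, 0.241, 0.077]
orientation: [[-0.985, -0.171, 0.002], [-0.171, 0.985, 0.001], [-0.002, 0.0, -1.0]]
contact_force: [0.7, -0.4, -0.2]
opening: 0.006
grasp_force: 0.0
```

>>> servo_tool([
  [-1,0.0005,-0.003,0,0],
  [-1,0.0005,-0.003,0,0],
  [-1,0.0005,-0.003,0,0],
  [-1,0.0005,-0.003,0,0],
  [-1,0.0005,-0.003,0,0],
  [-1,0.0006,-0.003,0,0],
  [-1,0.0005,-0.003,0,0],
  [-1,0.0005,-0.003,0,0],
])

```text
time_s: 16.15
position: [0.5262, 0.217, 0.0757]
orientation: [[-0.985, -0.171, 0.0], [-0.171, 0.985, 0.001], [-0.0, 0.0, -1.0]]
contact_force: [-0.7, 1.3, 1.6]
opening: 0.007
grasp_force: 1.1
```

>>> servo_tool([
  [-1,0.0005,-0.003,0,0],
  [-1,0.0005,-0.003,0,0],
  [-1,0.0005,-0.003,0,0],
  [-1,0.0005,-0.003,0,0],
  [-1,0.0006,-0.003,0,0],
  [-1,0.0005,-0.003,0,0],
  [-1,0.0005,-0.003,0,0],
  [-1,0.0005,-0.003,0,0],
  [-1,0.0005,-0.003,0,0],
  [-1,0.0006,-0.003,0,0],
])

```text
time_s: 16.98
position: [0.5313, 0.1867, 0.0757]
orientation: [[-0.985, -0.171, 0.0], [-0.171, 0.985, -0.0], [-0.0, -0.0, -1.0]]
contact_force: [-0.1, 3.0, 1.2]
opening: 0.006
grasp_force: 1.5
```

>>> servo_tool([
  [-1,0.0005,-0.003,0,0],
  [-1,0.0005,-0.003,0,0],
  [-1,0.0005,-0.003,0,0],
  [-1,0.0005,-0.003,0,0],
  [-1,0.0006,-0.003,0,0],
  [-1,0.0005,-0.003,0,0],
  [-1,0.0005,-0.003,0,0],
  [-1,0.0005,-0.003,0,0],
  [-1,0.0005,-0.003,0,0],
  [-1,0.0006,-0.003,0,0],
])

```text
time_s: 17.82
position: [0.5364, 0.1566, 0.0756]
orientation: [[-0.985, -0.171, -0.0], [-0.171, 0.985, -0.0], [0.0, -0.0, -1.0]]
contact_force: [-0.6, 3.6, 2.9]
opening: 0.006
grasp_force: 1.7
```

>>> servo_tool([
  [-1,0.0004,-0.002,0,0],
  [-1,0.0003,-0.002,0,0],
  [-1,0.0004,-0.002,0,0],
  [-1,0.0003,-0.002,0,0],
  [-1,0.0004,-0.002,0,0],
])

```text
time_s: 18.23
position: [0.5382, 0.1467, 0.0756]
orientation: [[-0.985, -0.171, -0.0], [-0.171, 0.985, -0.0], [0.0, -0.0, -1.0]]
contact_force: [-0.2, 3.1, 3.2]
opening: 0.004
grasp_force: 1.6
```

>>> servo_tool([
  [-1,0.0003,-0.0015,0,0],
  [-1,0.0003,-0.0015,0,0],
  [-1,0.0002,-0.0015,0,0],
  [-1,0.0003,-0.0015,0,0],
  [-1,0.0003,-0.0015,0,0],
  [-1,0.0002,-0.0015,0,0],
  [-1,0.0003,-0.0015,0,0],
])

```text
time_s: 18.82
position: [0.5401, 0.1363, 0.0756]
orientation: [[-0.985, -0.171, 0.0], [-0.171, 0.985, -0.0], [0.0, -0.0, -1.0]]
contact_force: [-0.2, 3.3, 2.7]
opening: 0.006
grasp_force: 1.6
```

>>> servo_tool([
  [-1,0.0002,-0.001,0,0],
  [-1,0.0002,-0.001,0,0],
  [-1,0.0002,-0.001,0,0],
  [-1,0.0001,-0.001,0,0],
])

```text
time_s: 19.15
position: [0.5409, 0.1323, 0.0756]
orientation: [[-0.985, -0.171, 0.0], [-0.171, 0.985, -0.0], [-0.0, -0.0, -1.0]]
contact_force: [-0.1, 2.8, 3.1]
opening: 0.005
grasp_force: 1.5
```

>>> servo_tool([
  [-1,0.0002,-0.001,0,0],
  [-1,0.0002,-0.001,0,0],
  [-1,0.0002,-0.001,0,0],
  [-1,0.0001,-0.001,0,0],
])

```text
time_s: 19.48
position: [0.5416, 0.1283, 0.0756]
orientation: [[-0.985, -0.171, 0.0], [-0.171, 0.985, -0.0], [0.0, -0.0, -1.0]]
contact_force: [-0.3, 2.2, 3.3]
opening: 0.007
grasp_force: 1.9
```

```bash
python3 - <<'E'
from h import *
c=save("wrist","pics/w5.png"); s=state(); print(s["position"],s["contact_force"])
cv2.imwrite("pics/c5.png",cv2.resize(c["image"][60:320,80:480,::-1],None,fx=2,fy=2,interpolation=2))
E
```

```text
[0.5415507  0.12820989 0.07561883] [-0.95269305  2.37971636  2.19886785]
```

View pics/c5.png

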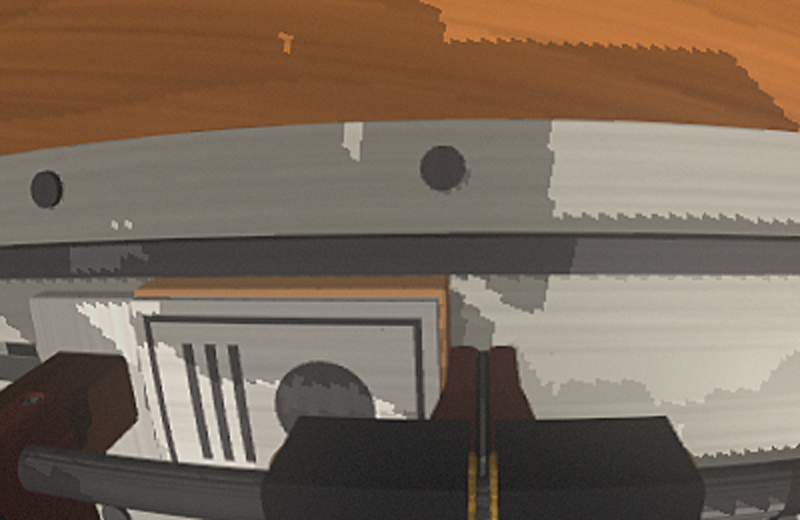

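The block is at or near the foot (edges meet around crop 150,300), but there is no force rise yet. I'll keep pushing gently.

>>> servo_tool([
  [-1,0.0002,-0.001,0,0],
  [-1,0.0002,-0.001,0,0],
  [-1,0.0002,-0.001,0,0],
])

```text
time_s: 19.78
position: [0.542, 0.1256, 0.0756]
orientation: [[-0.985, -0.171, -0.0], [-0.171, 0.985, 0.0], [0.0, 0.0, -1.0]]
contact_force: [-0.1, 5.6, 2.2]
opening: 0.004
grasp_force: 2.5
```

>>> servo_tool([
  [-1,0.0002,-0.001,0,0],
  [-1,0.0002,-0.001,0,0],
  [-1,0,0,0,0],
])

```text
time_s: 20.03
position: [0.5423, 0.1241, 0.0756]
orientation: [[-0.985, -0.17, -0.0], [-0.17, 0.985, 0.001], [0.0, 0.001, -1.0]]
contact_force: [-0.9, 7.7, 3.2]
opening: 0.008
grasp_force: 4.1
```

Contact is firm. I'll back off, rise clear and check.

>>> servo_tool([
  [-1,-0.0005,0.003,0,0],
  [-1,-0.001,0.006,0,0],
  [-1,-0.002,0.012,0,0],
  [-1,0,0,0.025,0],
  [-1,0,0,0.035,0],
  [-1,-0.002,0.015,0.035,0],
  [-1,-0.005,0.03,0.035,0],
  [-1,-0.005,0.035,0.02,0],
  [-1,-0.005,0.035,0,0],
  [-1,0,0,0,0],
])

```text
time_s: 20.87
position: [0.5225, 0.2623, 0.2242]
orientation: [[-0.985, -0.175, 0.004], [-0.174, 0.985, 0.004], [-0.005, 0.003, -1.0]]
contact_force: [-0.4, 0.7, -0.1]
opening: 0.004
grasp_force: 0.0
```

```bash
python3 - <<'E'
from h import *
camera("top");c=save("wrist","pics/w6.png"); sd=save("side","pics/s6.png");s=state(); print(s["position"],s["time_s"])
o=np.zeros((600,800,3),np.uint8)
o[:280,:800]=cv2.resize(c["image"][100:240,0:400,::-1],None,fx=2,fy=2,interpolation=2)
b=cv2.resize(sd["image"][170:265,255:400,::-1],None,fx=3.3,fy=3.3,interpolation=2);o[285:285+b.shape[0],:b.shape[1]]=b
cv2.imwrite("pics/c6.png",o)
E
```

```text
[0.52175816 0.25646055 0.22149229] 21.0167
```

View pics/c6.png

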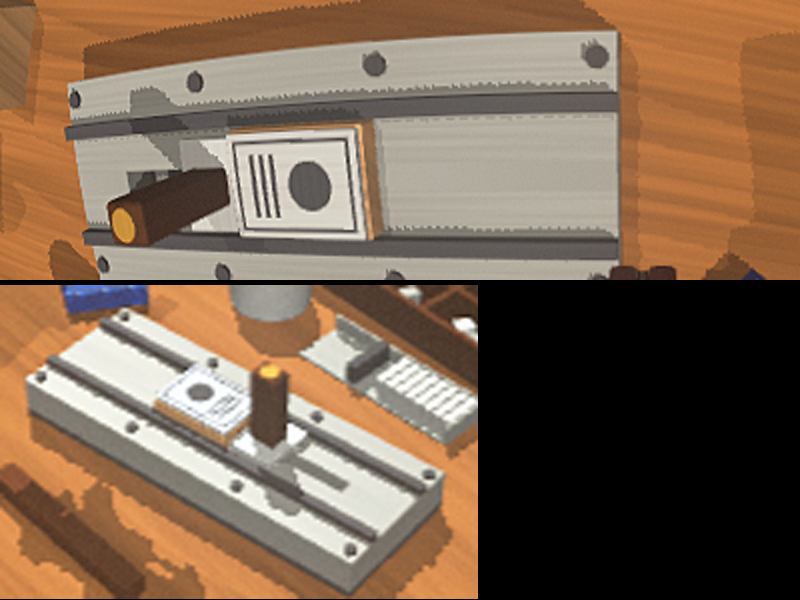

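The picture shows the block flat against the foot (edge at crop 230,185), and the key upright and home. I'm handing in.

```bash
python3 -c "
from cell import *
print(close_job())"
```

```text
the job is handed in; nothing more can be done
None
```

I handed the job in at about 21 s, with the key upright in the notch, the block flat against its foot, both released, and nothing else on the bench touched; the hand-in returned no verdict.

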